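# Reverse the column in its holder and click the clamp shut

### The job

The steel column lies in its holder the wrong way round. Lift it out, turn it end for end without striking the clamp housing or the tubing post, and lay it gently back (not dropped) in both saddles with the orange end towards the clamp knob. Then turn the knob on the sloping face clockwise, letting go and taking a fresh hold as needed, until it clicks past its detent and stays there by itself; do not push the boxes on the bench about.

Things in the scene. Friction and masses are not known exactly. Their poses are not given: they have to be found in the camera images.
- column_mid (a point): centre of the loose column: steel tube 28 mm in diameter, 174 mm long over all, 0.35 kg, with a dark fitting (36 mm diameter, from 58 to 85 mm off the centre) at each end, one ringed orange, the other blue. y axis: along the column to the orange end. Grip it at its middle, across the tube.
- orange_end (a point): centre of the outer face of the column's orange-ringed fitting, 85 mm from the column's centre, on its axis
- column: the column itself; same point and axes as column_mid
- cradle_mid (a point): where the column's centre belongs: midway between the two grey V saddles (open upward, 16 mm wide, 43 mm either side along y, 70 mm clear between), 62 mm above the worktop. The fittings lie outside the saddles with 7 mm play either way. x: away from the side the knob's face looks to; y: along the cradle, away from the knob (knob end is -y); z up.
- knob_grip (a point): point on the knob's axis at the height to grip. The black knob stands on the housing's sloping face (28 degrees from level, facing the robot): a bar 62 long, 22 thick, 30 mm high on a round foot; the point is 14 mm below its top, 30 mm above the face. z: the knob's axis, out of the face (come along it); x: along the bar to its white line; y: across the bar, the way to grip. Turns with the knob.
- clamp_knob (a joint): knob angle in rad, growing clockwise as seen looking at the face; 0 open, 2.25 end stop. Starts at 0 to 0.45. Friction 0.05 N m lets it rest up to about 0.7; beyond that the detent resists (0.25 N m in all near 1.5: grip firmly) and a knob let go before 2.05 springs back to about 0.78; past 2.05 it clicks over, runs to the stop by itself and stays there.
- clamp_housing: white clamp housing at the holder's -y end, fixed: 90 mm wide, from 115 to 205 mm on the -y side of cradle_mid, 135 mm high; its knob reaches 160 mm. A flat dark jaw in its side is drawn 35 mm in +y over the column's fitting as the knob turns. Its origin and axes are those of station.
- tubing_post: upright steel tubing post of the fixed holder, 18 mm across at its black cap, 134 mm high, at x -45, y +72 mm from cradle_mid: in the way of a column turned low down. Origin at its foot.
- station: the whole fixed holder on its aluminium base plate, 120 mm (x) by 320 mm (y) by 12 mm; origin under the plate's middle; axes as for cradle_mid
- swab_box: loose blue-and-white card box, 57x111x62 mm, bystander; origin at its underside
- lancet_box: loose red-and-white card box, 47x71x60 mm, bystander; origin at its underside
- slides_box: loose small green-and-white card box, 60x83x34 mm, bystander; origin at its underside

How it is judged:
By the outcome, as a careful person would: the job done as asked, in the order asked, and still so for the second after the job is handed in, with the robot touching nothing.
It also fails if it takes over 64 s, if anything falls off the work surface, if the arm or the gripper's body presses on something with over 40 N, if the wrist force passes 120 N, or if a joint passes its speed limit or range.

### The arm

A 6-joint arm with a two-finger parallel gripper is mounted at the origin on the work surface; the furniture and walls round the work are solid. World frame = base frame: x ahead of the robot, y to its left, z up, the work surface at z = 0. Lengths are in m, angles in rad, forces in N, time in s.
With the tool pointing down it reaches from about 0.275 to 0.725 m from the base axis. Payload 15.9 kg.
Tool frame: the origin (TCP) lies between the finger pads; the fingertips stand arm.tips_ahead ahead of it and the grasp point (between the pads) lies 6 mm ahead of it (arm.tips_ahead is the distance from the TCP to the fingertips, in m); z points along the fingers, y is the line along which they close (so a half turn about z gives the same grasp; the last joint's range is limited). The gripper opens to 85 mm and grips with 20 to 120 N. Pads are 22 mm wide; open, the fingers measure 114 mm over their backs; the gripper's body (76 mm by 85 mm) begins 54 mm behind the grasp point. The pads swing forward as they close: fully open they stand 13 mm farther back than shut.
Start: joints at [1.327, 0.213, -0.034, 1.323, 0, 1.571], TCP at [0.121, 0.485, 0.256] pointing down, gripper open.
Joint ranges: [-2.98, 2.98], [-0.74, 1.72], [-1.14, 1.35], [-2.1, 2.04], [-1.57, 1.44], [-3.14, 3.14]. Speed limits (rad/s): [1.89, 1.89, 2.39, 2.57, 3.14, 3.14].

### API

Orientations are given as a unit quaternion [x, y, z, w].
In Python, from bench import arm gives the robot as it stands.
- The arm moves only by the tool step_arm, never from a script. Its argument "commands" is a list of rows, each an object of numbers: "x", "y", "z": the shift along the tool's x, y, z in m; "twist": the turn about the tool's z in degrees; "jaw": the closure in counts, from 0 (fully open) to 255 (shut). In form: [{"x": .., "y": .., "z": .., "twist": .., "jaw": ..}, ...]. A call has 1 to 12 rows; each row shifts and turns the commanded pose from where the row before left it, along the tool's axes as they then stand; what a row does not reach is not made up. A row lasts 1/8 s, in which the tool goes at most 62.5 mm and 10.7 degrees, less where a joint would pass 70% of its speed; a pose out of reach is approached as far as the arm can. A call with a gripper value outside its range is refused whole. The fingers move at their own pace and stop on an object; "squeeze" is the grip in N (left out, the last holds). Time passes only in rows, so rows that do not move let the fingers close. It gives the time, the measured TCP pose, the force, the opening and the grip force at its end, in the units of the state.
- arm.state(): the state, without advancing time (a new reading comes with each control period).
- arm.get_image(name): name is "scene" or "top" or "wrist"; returns a dict with "pixels" (400x640x3 uint8, red, green, blue), "depth" (400x640 float32, m along the optical axis (not along the pixel's ray), 0 where there is no reading), "camera_matrix" (3x3 intrinsics, pixels), "R" (3x3) and "t" (3): a world point X has camera coordinates R X + t. Camera axes: x right, y down, z forward; pixel columns grow to the right and rows downward; lengths in m; the calibration is good to about 2 mm. A picture is of the moment at which its call begins.
- arm.job_done(): hands the job in; it is judged then, once.
The state is a dict: "time": time; "joint_positions": joint angles; "qvel": joint speeds; "effort": joint torques, N m; "tcp_pos": TCP position; "orientation": TCP orientation; "wrist_force": force on the tool from outside, world axes, zero at the start; "ft_torque": the same for the moment, N m; "gripper_width": finger opening in m; "grip_force": force on a finger pad.
Only numpy, scipy, OpenCV 4.12 (cv2) and the standard library are available. Lean on these libraries where they do the work, as an engineer would, in place of code of your own. Each camera call takes 0.05 s, during which the arm holds its last target. There are 200 camera calls.

## Working session

There is one attempt and no reset: what is moved stays moved. The work goes in short steps, Python scripts to look and compute and a tool call to move; the robot and the scene stay as the last step left them, time stands still between calls to the robot, and variables do not carry over. Pictures are saved under pics/ and viewed, at most 12 in all, crops included, and the job is handed in when it is done.

Besides the shell and the picture viewer there is one more tool, called after ">>>" in YAML: its name, and indented under it one key for each argument. step_arm: Moves the arm, as the interface text tells. Its arguments: {"type":"object","properties":{"commands":{"type":"array","items":{"type":"object","properties":{"x":{"type":"number"},"y":{"type":"number"},"z":{"type":"number"},"twist":{"type":"number"},"jaw":{"type":"number"}}}},"squeeze":{"type":"number"}},"required":["commands"]}

```bash
mkdir -p pics; ls; cat > h.py <<'E'
from bench import arm
import numpy as np, cv2
def grab(n):
    im=arm.get_image(n); return im
def save(im,name): cv2.imwrite('pics/'+name,cv2.cvtColor(im['pixels'],cv2.COLOR_RGB2BGR))
def cloud(im):
    d=im['depth']; K=im['camera_matrix']; v,u=np.indices(d.shape)
    c=np.stack([(u-K[0,2])/K[0,0]*d,(v-K[1,2])/K[1,1]*d,d],-1)
    return (c-np.array(im['t']))@np.array(im['R'])
E
python3 - <<'E'
from h import *
print(arm.state(),arm.tips_ahead)
for n in('scene','top'):
    im=grab(n);save(im,n+'0.png');np.savez(n+'0.npz',**im);print(n,im['camera_matrix'],im['R'],im['t'])
E
```

```text
pics
{'time': 0.0, 'joint_positions': array([ 1.32698186e+00,  2.13350703e-01, -3.50454695e-02,  1.32352411e+00,
       -1.52824005e-05,  1.57079873e+00]), 'qvel': array([-0.00129835, -0.00045148,  0.00067548,  0.00038265, -0.00084636,
        0.00043708]), 'effort': array([-5.17349530e-03, -6.86164999e+01,  4.87117231e+01,  1.77877850e-02,
       -5.14345993e-04,  3.86176305e-05]), 'tcp_pos': array([0.12063063, 0.48490273, 0.25582429]), 'orientation': array([ 1.21606673e-01,  9.92578209e-01, -5.58738661e-04, -6.07547139e-05]), 'wrist_force': array([-0.25730155, -0.06097979,  0.1570508 ]), 'ft_torque': array([ 0.03994504,  0.01088056, -0.02238209]), 'grip_force': 0.0, 'gripper_width': 0.0854005588821015} 0.025
scene [[386.76389577   0.         318.45426877]
 [  0.         386.76389577 196.15364413]
 [  0.           0.           1.        ]] [[ 0.59118608 -0.80619308 -0.02348914]
 [-0.51108672 -0.35193521 -0.78417598]
 [ 0.6239306   0.47559891 -0.62009377]] [-0.3531208   0.29289106  0.72172501]
top [[362.72929417   0.         319.25604104]
 [  0.         362.72929417 202.83699104]
 [  0.           0.           1.        ]] [[ 0.01899465 -0.99979604  0.00686204]
 [-0.98541073 -0.01988147 -0.16902786]
 [ 0.16912981 -0.0035513  -0.98558739]] [-0.08223741  0.51223082  1.02179441]
```

View pics/scene0.png

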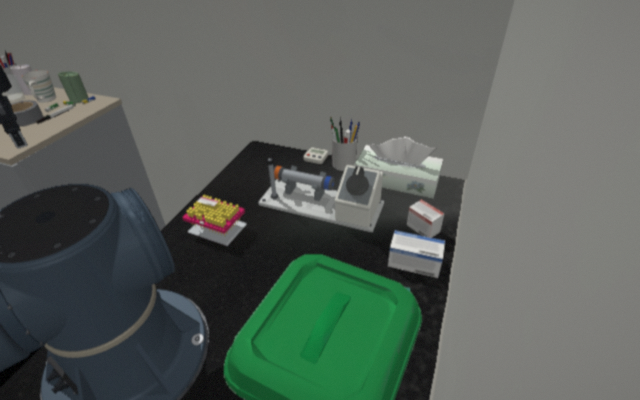

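View pics/top0.png

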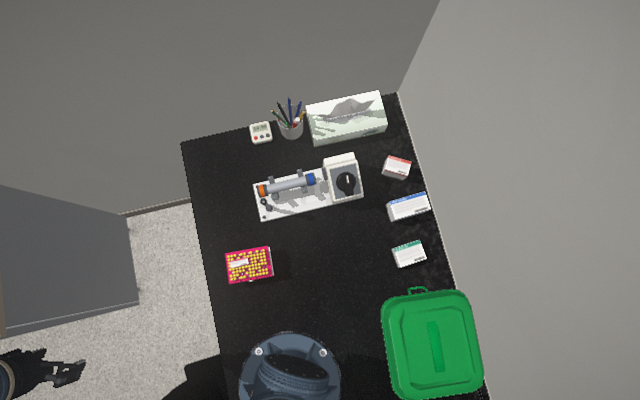

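The scene and top views show the holder: orange end at top-view pixel (262,190), blue at (311,179), knob at (347,183), post cap at about (264,202). The boxes sit to the right at (396,167), (408,206) and (408,253). Next I'll measure these.

```bash
python3 - <<'E'
from h import *
for n in('top','scene'):
    im=dict(np.load(n+'0.npz'));P=cloud(im);hsv=cv2.cvtColor(im['pixels'],cv2.COLOR_RGB2HSV)
    H,S,V=[hsv[...,i].astype(int) for i in range(3)]
    reg=(P[...,0]>.4)&(P[...,0]<.75)&(P[...,1]>-.3)&(P[...,1]<.3)&(im['depth']>0)
    for c,m in dict(orange=(H>3)&(H<20)&(S>130)&(V>90),blue=(H>105)&(H<125)&(S>110)&(V>60),base=(S<40)&(V>150)&(P[...,2]>.004)&(P[...,2]<.02),hous=(S<40)&(V>140)&(P[...,2]>.08)&(P[...,2]<.145),dark=(V<60)&(P[...,2]>.1)&(P[...,2]<.18),tube=(P[...,2]>.065)&(P[...,2]<.09)).items():
        m=m&reg; q=P[m]
        if len(q)<4: print(n,c,len(q));continue
        print(n,c,len(q),q.mean(0).round(4),q.min(0).round(3),q.max(0).round(3),'px',np.argwhere(m).mean(0).round(1))
        if c=='base':
            r=cv2.minAreaRect((q[:,:2]*1000).astype(np.float32));print(r)
    for p in [(0)]:pass
im=dict(np.load('top0.npz'))
c=im['pixels'][140:230,235:435];cv2.imwrite('pics/topc.png',cv2.resize(c[...,::-1],(800,360),interpolation=cv2.INTER_CUBIC))
E
```

```text
top orange 53 [0.5401 0.0943 0.0772] [0.525 0.086 0.064] [0.557 0.105 0.084] px [190.6 261.3]
top blue 57 [ 0.5728 -0.0667  0.0764] [ 0.514 -0.297  0.059] [ 0.595 -0.038  0.085] px [180.6 317.8]
top base 1674 [0.5542 0.0139 0.0135] [ 0.461 -0.289  0.005] [0.749 0.148 0.02 ] px [191.1 291.2]
((609.941650390625, -70.35057067871094), (288.98602294921875, 429.9476013183594), 1.5505295991897583)
top hous 678 [ 0.6054 -0.1198  0.1096] [ 0.498 -0.193  0.08 ] [0.749 0.088 0.14 ] px [167. 337.]
top dark 304 [ 0.5529 -0.1349  0.1329] [ 0.493 -0.17   0.105] [0.749 0.085 0.16 ] px [183.6 342.9]
top tube 1091 [0.5882 0.0158 0.0763] [ 0.473 -0.299  0.065] [0.75 0.3  0.09] px [175.2 289.6]
scene orange 53 [0.5293 0.1005 0.0656] [ 0.41   0.083 -0.002] [0.637 0.197 0.08 ] px [172.6 273.6]
scene blue 57 [ 0.5748 -0.0479  0.0672] [ 0.467 -0.293 -0.003] [0.682 0.027 0.08 ] px [182.4 327.7]
scene base 1038 [0.5465 0.0221 0.0109] [ 0.461 -0.109  0.007] [0.75  0.146 0.019] px [196.1 301. ]
((625.7670288085938, 32.668914794921875), (295.3322448730469, 217.9983673095703), 14.673737525939941)
scene hous 269 [ 0.5756 -0.1384  0.1054] [ 0.512 -0.195  0.08 ] [ 0.737 -0.001  0.136] px [182.3 357.8]
scene dark 363 [ 0.539  -0.1337  0.1271] [ 0.489 -0.172  0.101] [0.578 0.087 0.154] px [181.4 348.8]
scene tube 1414 [ 0.5908 -0.0151  0.0765] [ 0.492 -0.197  0.065] [0.75  0.299 0.09 ] px [174.9 323. ]
```

View pics/topc.png

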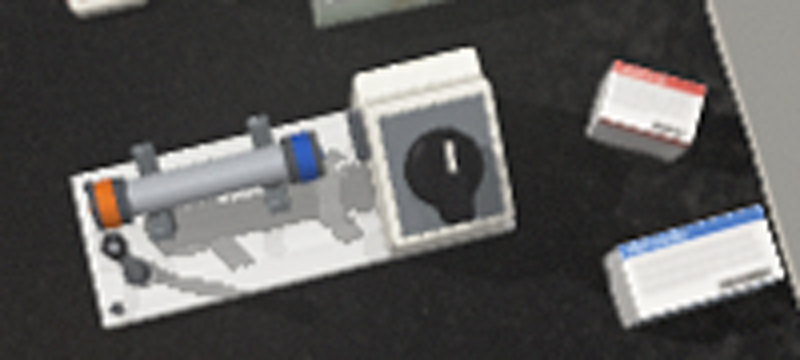

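>>> step_arm:
  commands:
    - {"x": -0.0445,"y": -0.0288,"z": -0.005}
    - {"x": -0.0445,"y": -0.0288,"z": -0.005}
    - {"x": -0.0445,"y": -0.0288,"z": -0.005}
    - {"x": -0.0445,"y": -0.0288,"z": -0.005}
    - {"x": -0.0445,"y": -0.0288,"z": -0.005}
    - {"x": -0.0445,"y": -0.0288}
    - {"x": -0.0445,"y": -0.0288}
    - {"x": -0.0445,"y": -0.0288}
    - {"x": -0.0445,"y": -0.0288}
    - {"x": -0.0445,"y": -0.0288}
    - {"x": -0.0445,"y": -0.0288}
    - {"x": -0.0445,"y": -0.0288}

```text
schema error: expected keys x, y, z, twist, jaw
```

>>> step_arm:
  commands:
    - {"twist": 10.3}
    - {"twist": 10.3}
    - {"twist": 10.3}
    - {"twist": 10.3}
    - {"twist": 10.3}
    - {"twist": 10.5}
    - {}

```text
schema error: expected keys x, y, z, twist, jaw
```

```bash
python3 - <<'E'
from h import *
s=arm.state();print(s)
im=grab('wrist');save(im,'w1.png');np.savez('w1.npz',**im);print(im['camera_matrix'],im['R'],im['t'])
P=cloud(im);np.save('w1P.npy',P)
print(P[::80,::80].round(3)[...,2])
E
```

```text
{'time': 0.1, 'joint_positions': array([ 1.32697953e+00,  2.13318791e-01, -3.49571690e-02,  1.32354565e+00,
        1.27216815e-06,  1.57080910e+00]), 'qvel': array([ 6.00839381e-04, -1.14549882e-03,  1.19259380e-03, -9.50834363e-06,
       -5.71242840e-04,  2.95969967e-04]), 'effort': array([ 1.56809815e-04, -6.87255478e+01,  4.87803769e+01,  1.24669311e-02,
       -1.22621503e-05,  9.77519079e-07]), 'tcp_pos': array([0.12063462, 0.48493388, 0.25587529]), 'orientation': array([ 1.21612988e-01,  9.92577462e-01, -5.08757844e-04, -6.29684826e-05]), 'wrist_force': array([-0.35640133,  0.11800264,  0.84271116]), 'ft_torque': array([ 0.02254511,  0.00380538, -0.00045169]), 'grip_force': 0.0, 'gripper_width': 0.08554468486408154}
[[330.65495965   0.         314.6122883 ]
 [  0.         330.65495965 199.62055866]
 [  0.           0.           1.        ]] [[ 2.42724534e-01  9.70094961e-01 -7.52580031e-04]
 [ 9.36351782e-01 -2.34078785e-01  2.61634216e-01]
 [ 2.53633872e-01 -6.42097230e-02 -9.65166810e-01]] [-0.49931955 -0.03259329  0.3794175 ]
[[-0.29   0.094 -0.294 -0.761 -0.755 -0.761 -0.758 -0.761]
 [-0.013 -0.289 -0.288 -0.76  -0.758 -0.76  -0.532 -0.155]
 [ 0.001 -0.054 -0.759 -0.755 -0.763 -0.761 -0.284 -0.042]
 [ 0.002  0.001 -0.761 -0.76  -0.759 -0.756 -0.514 -0.11 ]
 [ 0.001  0.297  0.298 -0.757 -0.579 -0.411  0.298  0.299]]
```

View pics/w1.png

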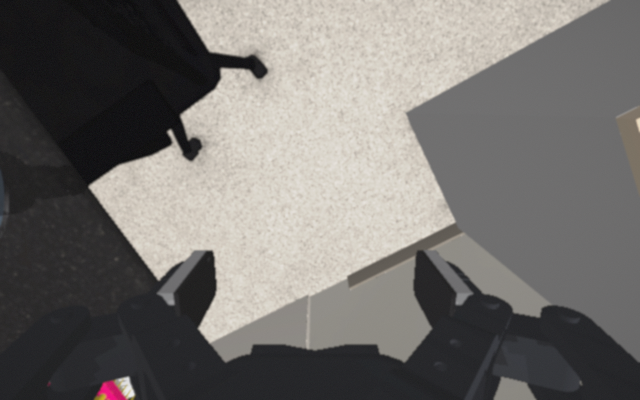

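That picture is of the floor only, because the moves were refused: every row needs all five keys.

>>> step_arm:
  commands:
    - {"x": -0.0445,"y": -0.0288,"z": -0.005,"twist": 0,"jaw": 0}
    - {"x": -0.0445,"y": -0.0288,"z": -0.005,"twist": 0,"jaw": 0}
    - {"x": -0.0445,"y": -0.0288,"z": -0.005,"twist": 0,"jaw": 0}
    - {"x": -0.0445,"y": -0.0288,"z": -0.005,"twist": 0,"jaw": 0}
    - {"x": -0.0445,"y": -0.0288,"z": -0.005,"twist": 0,"jaw": 0}
    - {"x": -0.0445,"y": -0.0288,"z": 0,"twist": 0,"jaw": 0}
    - {"x": -0.0445,"y": -0.0288,"z": 0,"twist": 0,"jaw": 0}
    - {"x": -0.0445,"y": -0.0288,"z": 0,"twist": 0,"jaw": 0}
    - {"x": -0.0445,"y": -0.0288,"z": 0,"twist": 0,"jaw": 0}
    - {"x": -0.0445,"y": -0.0288,"z": 0,"twist": 0,"jaw": 0}
    - {"x": -0.0445,"y": -0.0288,"z": 0,"twist": 0,"jaw": 0}
    - {"x": -0.0445,"y": -0.0288,"z": 0,"twist": 0,"jaw": 0}

```text
time: 1.65
tcp_pos: [0.5564, 0.0194, 0.2811]
orientation: [0.122, 0.993, 0.0, -0.0]
wrist_force: [0.3, 0.1, 0.3]
gripper_width: 0.0855
grip_force: 0.0
```

>>> step_arm:
  commands:
    - {"x": 0,"y": 0,"z": 0,"twist": 10.3,"jaw": 0}
    - {"x": 0,"y": 0,"z": 0,"twist": 10.3,"jaw": 0}
    - {"x": 0,"y": 0,"z": 0,"twist": 10.3,"jaw": 0}
    - {"x": 0,"y": 0,"z": 0,"twist": 10.3,"jaw": 0}
    - {"x": 0,"y": 0,"z": 0,"twist": 10.3,"jaw": 0}
    - {"x": 0,"y": 0,"z": 0,"twist": 10.5,"jaw": 0}
    - {"x": 0,"y": 0,"z": 0,"twist": 0,"jaw": 0}
    - {"x": 0,"y": 0,"z": 0,"twist": 0,"jaw": 0}

```text
time: 2.65
tcp_pos: [0.5554, 0.0209, 0.2812]
orientation: [0.614, 0.79, -0.0, -0.0]
wrist_force: [-0.1, 0.5, -0.4]
gripper_width: 0.0856
grip_force: 0.0
```

```bash
python3 - <<'E'
from h import *
s=arm.state();print(s['time'],s['tcp_pos'],s['orientation'],s['joint_positions'])
im=grab('wrist');save(im,'w2.png');np.savez('w2.npz',**im);print(im['R'],im['t'])
E
```

```text
2.65 [0.55540473 0.02092175 0.28115927] [ 6.13728232e-01  7.89517340e-01 -1.15782031e-04 -1.18517311e-04] [ 3.76646049e-02  3.29938936e-01  1.83321227e-01  1.42450905e+00
 -2.49239846e-05  1.35921291e+00]
[[ 9.69439827e-01  2.45329212e-01  1.16146134e-05]
 [ 2.36803007e-01 -9.35760153e-01  2.61299200e-01]
 [ 6.41151954e-02 -2.53311101e-01 -9.65257856e-01]] [-0.54252743 -0.1522645   0.3728243 ]
```

View pics/w2.png

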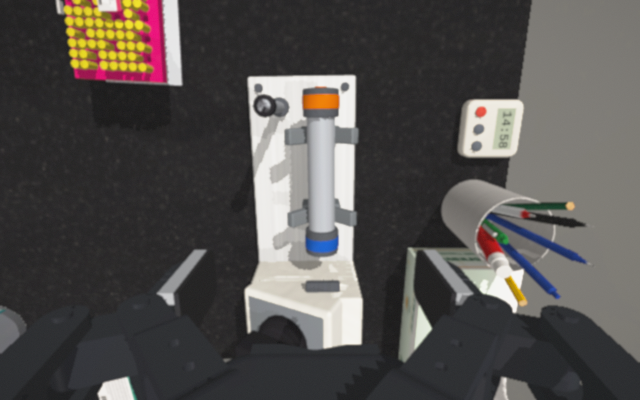

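The wrist view shows the column upright, with the orange end at (321,100), the blue end at (322,243), the saddles at rows 133 and 213, the post cap at (265,105), and the housing from row 265 down.

```bash
cat > col.py <<'E'
from h import *
def ray(im,uv,z):
    K=im['camera_matrix'];R=np.array(im['R']);t=np.array(im['t'])
    d=R.T@np.linalg.solve(K,[uv[0],uv[1],1]);C=-R.T@t
    return C+d*(z-C[2])/d[2]
def ends(im,zax,box=None):
    hsv=cv2.cvtColor(im['pixels'],cv2.COLOR_RGB2HSV);out={}
    for c,lo,hi in(('orange',(4,140,90),(20,255,255)),('blue',(105,140,60),(125,255,255))):
        m=cv2.inRange(hsv,lo,hi)
        if box: b=np.zeros_like(m);b[box[0]:box[1],box[2]:box[3]]=255;m&=b
        n,l,st,ce=cv2.connectedComponentsWithStats(m)
        k=1+np.argmax(st[1:,4]);out[c]=(ce[k],st[k],ray(im,ce[k],zax))
    return out
E
python3 - <<'E'
from col import *
im=dict(np.load('w2.npz'));P=cloud(im)
e=ends(im,.075,(60,270,280,360))
for k,v in e.items():print(k,v[0].round(1),v[1],v[2].round(4), P[int(v[0][1]),int(v[0][0])].round(4))
d=e['orange'][2]-e['blue'][2];print('len',np.linalg.norm(d),'yaw of +y col',np.degrees(np.arctan2(d[1],d[0])),(e['orange'][2]+e['blue'][2])/2)
# tube by depth: rows 120..225
q=[]
for r in range(120,230,5):
    s=P[r,295:350];z=s[:,2];b=s[z>z.max()-.008];
    q.append(b.mean(0).tolist()+[z.max()])
q=np.array(q);print(q.round(4))
# plate
hsv=cv2.cvtColor(im['pixels'],cv2.COLOR_RGB2HSV)
m=(P[...,2]>.006)&(P[...,2]<.017)&(hsv[...,1]<50);m[:70]=0;m[265:]=0;m[:,:240]=0;m[:,365:]=0
for r in range(90,260,15):
    c=np.flatnonzero(m[r]);print(r,ray(im,(c[0]-.5,r),.012)[:2].round(4),ray(im,(c[-1]+.5,r),.012)[:2].round(4))
for c in (262,275,340,348):
    r=np.flatnonzero(m[:,c]);print(c,ray(im,(c,r[0]-.5),.012)[:2].round(4))
m=(P[...,2]>.128)&(P[...,2]<.15);m[:60]=0;m[290:]=0;m[:,:230]=0;m[:,365:]=0
print('housing/post top',[ (P[y,x].round(3).tolist()) for y,x in np.argwhere(m)[::60]])
E
```

```text
orange [320.6 101.1] [303  94  36  15 527] [0.5415 0.0944 0.075 ] [0.5409 0.0941 0.0814]
blue [321.5 245.2] [306 238  32  15 350] [ 0.579  -0.0468  0.075 ] [ 0.5776 -0.0442  0.0811]
len 0.14603650475535918 yaw of +y col 104.84717952225199 [0.56024348 0.02379727 0.075     ]
[[ 0.5381  0.0851  0.3997  0.3997]
 [ 0.547   0.0731  0.0744  0.077 ]
 [ 0.5505  0.0691  0.0743  0.0775]
 [ 0.5381  0.0851  0.3997  0.3997]
 [ 0.5524  0.0598  0.0744  0.0771]
 [ 0.5512  0.0545  0.0747  0.0775]
 [ 0.5381  0.0851  0.3997  0.3997]
 [ 0.5546  0.0453  0.0744  0.0775]
 [ 0.5554  0.0404  0.0746  0.0779]
 [ 0.5566  0.0357  0.0748  0.078 ]
 [ 0.5579  0.0308  0.0748  0.0775]
 [ 0.5591  0.0259  0.0747  0.0772]
 [ 0.5609  0.0211  0.0749  0.0781]
 [ 0.5381  0.0851  0.3997  0.3997]
 [ 0.5381  0.0851  0.3997  0.3997]
 [ 0.5648  0.0061  0.0748  0.0778]
 [ 0.5661  0.001   0.0748  0.0778]
 [ 0.5674 -0.0041  0.0747  0.0774]
 [ 0.5381  0.0851  0.3997  0.3997]
 [ 0.5381  0.0851  0.3997  0.3997]
 [ 0.5726 -0.0197  0.0742  0.0778]
 [ 0.5734 -0.025   0.0746  0.0779]]
90 [0.4603 0.0877] [0.5759 0.1169]
105 [0.4645 0.0722] [0.5803 0.1015]
120 [0.4688 0.0563] [0.5849 0.0857]
135 [0.4732 0.04  ] [0.5101 0.0494]
150 [0.4777 0.0234] [0.5931 0.0526]
165 [0.4823 0.0064] [0.598  0.0357]
180 [ 0.4871 -0.011 ] [0.603  0.0183]
195 [ 0.4919 -0.0289] [6.08e-01 5.00e-04]
210 [ 0.4969 -0.0472] [ 0.6121 -0.0181]
225 [ 0.502 -0.066] [ 0.609  -0.0389]
240 [ 0.5072 -0.0852] [ 0.6229 -0.0559]
255 [ 0.5125 -0.105 ] [ 0.6285 -0.0756]
262 [0.473  0.1055]
275 [0.4867 0.1101]
340 [0.5559 0.1286]
348 [0.5645 0.1308]
housing/post top [[0.494, 0.086, 0.133], [0.5, 0.085, 0.134], [0.5, 0.082, 0.136], [0.495, 0.079, 0.135], [0.506, 0.08, 0.135], [0.501, 0.076, 0.135], [0.5, 0.074, 0.134], [0.5, 0.071, 0.135]]
```

```bash
python3 - <<'E'
from col import *
im=dict(np.load('w2.npz'));P=cloud(im)
a=np.radians(15);u=np.array([np.cos(a),np.sin(a)]);v=np.array([-np.sin(a),np.cos(a)])
o=np.array([.5593,.0245]);U=(P[...,:2]-o)@u;Vv=(P[...,:2]-o)@v
for s in(1,-1):
    m=(U*s>.02)&(U*s<.04)&(abs(Vv)<.1)&(P[...,2]>.03)&(P[...,2]<.1)
    h,e=np.histogram(Vv[m],bins=np.arange(-.08,.08,.004));print(s,[(round(x,3),int(k)) for x,k in zip(e,h) if k])
    for lo,hi in((-.07,0),(0,.07)):
        w=m&(Vv>lo)&(Vv<hi)&(P[...,2]>P[...,2][m&(Vv>lo)&(Vv<hi)].max()-.01);print(Vv[w].min().round(4),Vv[w].max().round(4),U[w].min().round(4),U[w].max().round(4),P[...,2][w].max().round(4))
m=(abs(U)<.006)&(abs(Vv)<.055)&(P[...,2]>.07)&(P[...,2]<.085)
print('tube',np.polyfit(Vv[m],U[m],1))
m=(abs(U)<.02)&(abs(Vv)<.1)&(P[...,2]>.07)&(P[...,2]<.085)
for b in np.arange(-.09,.1,.01):
    w=m&(abs(Vv-b)<.005)
    if w.sum()>3:print(round(b,3),U[w].min().round(4),U[w].max().round(4),U[w].mean().round(4),P[...,2][w].max().round(4))
# post
w=(P[...,2]>.128)&(P[...,2]<.142)&(Vv>0)&(U<-.03);print('post',U[w].min(),U[w].max(),Vv[w].min(),Vv[w].max())
w=(P[...,2]>.03)&(P[...,2]<.142)&(Vv<-.09)&(Vv>-.25)&(abs(U)<.1);print('hous',U[w].min(),U[w].max(),Vv[w].min(),Vv[w].max())
E
```

```text
1 [(np.float64(-0.056), 26), (np.float64(-0.052), 58), (np.float64(-0.048), 60), (np.float64(-0.044), 63), (np.float64(-0.04), 63), (np.float64(0.028), 8), (np.float64(0.032), 73), (np.float64(0.036), 74), (np.float64(0.04), 77), (np.float64(0.044), 64)]
-0.0542 -0.0384 0.0207 0.0364 0.0742
0.0317 0.0467 0.0202 0.0369 0.0735
-1 [(np.float64(-0.056), 23), (np.float64(-0.052), 52), (np.float64(-0.048), 55), (np.float64(-0.044), 60), (np.float64(-0.04), 52), (np.float64(0.028), 7), (np.float64(0.032), 66), (np.float64(0.036), 67), (np.float64(0.04), 65), (np.float64(0.044), 59), (np.float64(0.064), 30), (np.float64(0.068), 27), (np.float64(0.072), 1)]
-0.0544 -0.0383 -0.0357 -0.0207 0.0735
0.0654 0.0689 -0.0391 -0.0384 0.0987
tube [2.59073794e-03 2.15795047e-05]
-0.08 -0.016 0.0172 0.0006 0.0831
-0.07 -0.0159 0.0172 0.0007 0.0824
-0.06 -0.0146 0.0161 0.0006 0.0819
-0.05 -0.0113 0.0129 0.0005 0.0784
-0.04 -0.012 0.0119 0.0004 0.0782
-0.03 -0.0119 0.0129 0.0004 0.0783
-0.02 -0.0108 0.0129 0.0007 0.0781
-0.01 -0.0115 0.0129 0.0006 0.0785
-0.0 -0.0114 0.0129 0.0005 0.0785
0.01 -0.0113 0.0129 0.0007 0.0782
0.02 -0.0111 0.0129 0.0007 0.078
0.03 -0.0109 0.0129 0.0006 0.0787
0.04 -0.0116 0.0129 0.0005 0.0783
0.05 -0.0115 0.0129 0.0005 0.0783
0.06 -0.0151 0.0168 0.0009 0.0824
0.07 -0.0159 0.0177 0.0006 0.0832
0.08 -0.0157 0.0176 0.0008 0.0828
post -0.05272657078757125 -0.03539404625148491 0.05930101782400985 0.07653271264441402
hous -0.08553854659275409 0.04052233215205593 -0.17519481814779733 -0.10757682268933776
```

>>> step_arm:
  commands:
    - {"x": 0.0025,"y": 0.0052,"z": 0.03,"twist": -0.7,"jaw": 0}
    - {"x": 0,"y": 0,"z": 0.04,"twist": 0,"jaw": 0}
    - {"x": 0,"y": 0,"z": 0.04,"twist": 0,"jaw": 0}
    - {"x": 0,"y": 0,"z": 0.04,"twist": 0,"jaw": 0}
    - {"x": 0,"y": 0,"z": 0.03,"twist": 0,"jaw": 0}
    - {"x": 0,"y": 0,"z": 0.02,"twist": 0,"jaw": 0}
    - {"x": 0,"y": 0,"z": 0.012,"twist": 0,"jaw": 0}
    - {"x": 0,"y": 0,"z": 0,"twist": 0,"jaw": 0}
    - {"x": 0,"y": 0,"z": 0,"twist": 0,"jaw": 0}
  squeeze: 60

```text
time: 3.82
tcp_pos: [0.5604, 0.0246, 0.0701]
orientation: [0.61, 0.792, 0.0, 0.0]
wrist_force: [0.5, -0.4, 0.3]
gripper_width: 0.0851
grip_force: 0.0
```

>>> step_arm:
  commands:
    - {"x": 0,"y": 0,"z": 0,"twist": 0,"jaw": 120}
    - {"x": 0,"y": 0,"z": 0,"twist": 0,"jaw": 160}
    - {"x": 0,"y": 0,"z": 0,"twist": 0,"jaw": 255}
    - {"x": 0,"y": 0,"z": 0,"twist": 0,"jaw": 255}
    - {"x": 0,"y": 0,"z": 0,"twist": 0,"jaw": 255}
    - {"x": 0,"y": 0,"z": 0,"twist": 0,"jaw": 255}
    - {"x": 0,"y": 0,"z": 0,"twist": 0,"jaw": 255}
    - {"x": 0,"y": 0,"z": 0,"twist": 0,"jaw": 255}

```text
time: 4.82
tcp_pos: [0.561, 0.0248, 0.0699]
orientation: [0.611, 0.792, 0.001, 0.001]
wrist_force: [5.3, 1.7, 2.1]
gripper_width: 0.0262
grip_force: 59.2
```

>>> step_arm:
  commands:
    - {"x": 0,"y": 0,"z": -0.01,"twist": 0,"jaw": 255}
    - {"x": 0,"y": 0,"z": -0.02,"twist": 0,"jaw": 255}
    - {"x": 0,"y": 0,"z": -0.03,"twist": 0,"jaw": 255}
    - {"x": 0,"y": 0,"z": -0.035,"twist": 0,"jaw": 255}
    - {"x": 0,"y": 0,"z": -0.035,"twist": 0,"jaw": 255}
    - {"x": 0,"y": 0,"z": -0.03,"twist": 0,"jaw": 255}
    - {"x": 0,"y": 0,"z": -0.02,"twist": 0,"jaw": 255}
    - {"x": 0,"y": 0,"z": -0.01,"twist": 0,"jaw": 255}
    - {"x": 0,"y": 0,"z": 0,"twist": 0,"jaw": 255}
    - {"x": 0,"y": 0,"z": 0,"twist": 0,"jaw": 255}

```text
time: 6.08
tcp_pos: [0.5595, 0.0246, 0.2583]
orientation: [0.611, 0.792, -0.001, -0.001]
wrist_force: [-0.9, -0.4, -4.7]
gripper_width: 0.0265
grip_force: 59.5
```

```bash
python3 - <<'E'
from col import *
s=arm.state();print(s['time'],s['tcp_pos'],s['orientation'],s['joint_positions'],s['ft_torque'])
im=grab('wrist');save(im,'w3.png');P=cloud(im)
for k,v in ends(im,.26,(60,330,230,400)).items(): print(k,v[0],v[1],P[int(v[0][1]),int(v[0][0])].round(4))
E
```

```text
6.075 [0.55947658 0.02459401 0.25834656] [ 6.10615747e-01  7.91926642e-01 -5.03982514e-04 -5.91738763e-04] [ 4.39344781e-02  3.40542113e-01  1.40933298e-01  1.37274204e+00
 -7.31599587e-06  1.35761072e+00] [0.00143355 0.01891725 0.02626364]Traceback (most recent call last):
  File "<stdin>", line 4, in <module>
  File "col.py", line 12, in ends
    k=1+np.argmax(st[1:,4]);out[c]=(ce[k],st[k],ray(im,ce[k],zax))
        ~~~~~~~~~^^^^^^^^^^
    return _wrapfunc(a, 'argmax', axis=axis, out=out, **kwds)
    return bound(*args, **kwds)
ValueError: attempt to get argmax of an empty sequence
```

View pics/w3.png

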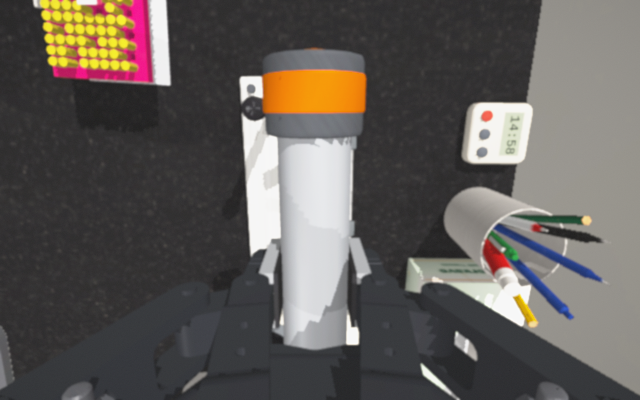

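>>> step_arm:
  commands:
    - {"x": 0,"y": 0,"z": 0,"twist": -5,"jaw": 255}
    - {"x": 0,"y": 0,"z": 0,"twist": -8,"jaw": 255}
    - {"x": 0,"y": 0,"z": 0,"twist": -10,"jaw": 255}
    - {"x": 0,"y": 0,"z": 0,"twist": -10,"jaw": 255}
    - {"x": 0,"y": 0,"z": 0,"twist": -10,"jaw": 255}
    - {"x": 0,"y": 0,"z": 0,"twist": -10,"jaw": 255}
    - {"x": 0,"y": 0,"z": 0,"twist": -10,"jaw": 255}
    - {"x": 0,"y": 0,"z": 0,"twist": -10,"jaw": 255}
    - {"x": 0,"y": 0,"z": 0,"twist": -10,"jaw": 255}
    - {"x": 0,"y": 0,"z": 0,"twist": -10,"jaw": 255}

```text
time: 7.38
tcp_pos: [0.5596, 0.0246, 0.2585]
orientation: [-0.157, 0.988, 0.0, -0.001]
wrist_force: [0.5, 0.0, -4.0]
gripper_width: 0.0258
grip_force: 59.5
```

>>> step_arm:
  commands:
    - {"x": 0,"y": 0,"z": 0,"twist": -10,"jaw": 255}
    - {"x": 0,"y": 0,"z": 0,"twist": -10,"jaw": 255}
    - {"x": 0,"y": 0,"z": 0,"twist": -10,"jaw": 255}
    - {"x": 0,"y": 0,"z": 0,"twist": -10,"jaw": 255}
    - {"x": 0,"y": 0,"z": 0,"twist": -10,"jaw": 255}
    - {"x": 0,"y": 0,"z": 0,"twist": -10,"jaw": 255}
    - {"x": 0,"y": 0,"z": 0,"twist": -10,"jaw": 255}
    - {"x": 0,"y": 0,"z": 0,"twist": -10,"jaw": 255}
    - {"x": 0,"y": 0,"z": 0,"twist": -5,"jaw": 255}
    - {"x": 0,"y": 0,"z": 0,"twist": -2,"jaw": 255}
    - {"x": 0,"y": 0,"z": 0,"twist": 0,"jaw": 255}
    - {"x": 0,"y": 0,"z": 0,"twist": 0,"jaw": 255}

```text
time: 8.88
tcp_pos: [0.5599, 0.0246, 0.2592]
orientation: [0.792, -0.611, -0.0, 0.0]
wrist_force: [-0.0, -0.4, -4.0]
gripper_width: 0.0265
grip_force: 59.5
```

```bash
python3 - <<'E'
from col import *
s=arm.state();q=s['orientation'];print(s['time'],s['tcp_pos'],q,s['joint_positions'],s['ft_torque'])
im=grab('wrist');save(im,'w4.png');np.savez('w4.npz',**im);P=cloud(im)
hsv=cv2.cvtColor(im['pixels'],cv2.COLOR_RGB2HSV);m=cv2.inRange(hsv,(4,140,90),(20,255,255))>0;m&=P[...,2]>.2
Q=P[m];print('ring',m.sum(),Q.min(0),Q.max(0),Q.mean(0))
from scipy.spatial.transform import Rotation as R
Rm=R.from_quat(q).as_matrix();T=(Q-s['tcp_pos'])@Rm;print('ring in tool',T.min(0),T.max(0),T.mean(0))
t=(P-s['tcp_pos'])@Rm
w=(t[...,0]>.015)&(t[...,0]<.055)&(abs(t[...,1])<.02)&(abs(t[...,2])<.03)
for b in np.arange(.02,.055,.01):
    k=w&(abs(t[...,0]-b)<.003);print(b,t[k][:,1].min(),t[k][:,1].max(),t[k][:,2].min())
E
```

```text
8.875 [0.55985931 0.02460702 0.2591799 ] [ 7.91522893e-01 -6.11139509e-01 -7.48190631e-05  6.97457487e-05] [ 4.39290574e-02  3.40057897e-01  1.42345032e-01  1.37328779e+00
 -9.99758469e-06 -1.78266472e+00] [-0.01107059 -0.01256551  0.03299498]
ring 4286 [ 0.51058045 -0.05482232  0.25517698] [0.59622289 0.00892987 0.3776416 ] [ 0.5774606  -0.0444896   0.26771021]
ring in tool [ 0.00506907 -0.01770404 -0.11846368] [0.07787095 0.05400378 0.00399703] [ 0.07130149  0.00045576 -0.00853259]
0.02 -0.012808154213080718 0.014485930540980617 -0.00807453906746392
0.03 -0.012943237317479863 0.014279700077374119 -0.008543647312248413
0.039999999999999994 -0.012985907951065759 0.014571612152686866 -0.008380263906585656
0.049999999999999996 -0.013082946172583147 0.014108026300474726 -0.008177423915738098
```

View pics/w4.png

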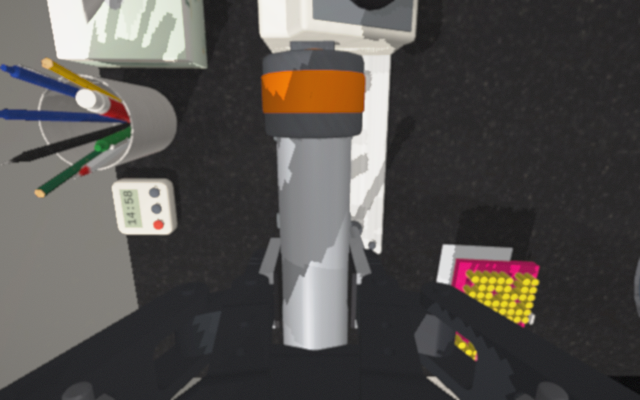

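Held centred and level, with the orange ring at (313,92) towards the housing. Now I'll lower it over cradle_mid.

>>> step_arm:
  commands:
    - {"x": 0.0039,"y": -0.0008,"z": 0.01,"twist": 0,"jaw": 255}
    - {"x": 0,"y": 0,"z": 0.025,"twist": 0,"jaw": 255}
    - {"x": 0,"y": 0,"z": 0.03,"twist": 0,"jaw": 255}
    - {"x": 0,"y": 0,"z": 0.03,"twist": 0,"jaw": 255}
    - {"x": 0,"y": 0,"z": 0.03,"twist": 0,"jaw": 255}
    - {"x": 0,"y": 0,"z": 0.025,"twist": 0,"jaw": 255}
    - {"x": 0,"y": 0,"z": 0.015,"twist": 0,"jaw": 255}
    - {"x": 0,"y": 0,"z": 0.01,"twist": 0,"jaw": 255}
    - {"x": 0,"y": 0,"z": 0.006,"twist": 0,"jaw": 255}
    - {"x": 0,"y": 0,"z": 0.003,"twist": 0,"jaw": 255}
    - {"x": 0,"y": 0,"z": 0,"twist": 0,"jaw": 255}
    - {"x": 0,"y": 0,"z": 0,"twist": 0,"jaw": 255}

```text
time: 10.42
tcp_pos: [0.562, 0.0211, 0.0757]
orientation: [0.792, -0.611, 0.0, -0.0]
wrist_force: [0.5, -0.5, -3.8]
gripper_width: 0.0259
grip_force: 59.5
```

>>> step_arm:
  commands:
    - {"x": 0,"y": 0,"z": 0.002,"twist": 0,"jaw": 255}
    - {"x": 0,"y": 0,"z": 0.002,"twist": 0,"jaw": 255}
    - {"x": 0,"y": 0,"z": 0.001,"twist": 0,"jaw": 255}
    - {"x": 0,"y": 0,"z": 0,"twist": 0,"jaw": 255}
    - {"x": 0,"y": 0,"z": 0,"twist": 0,"jaw": 255}

```text
time: 11.05
tcp_pos: [0.5617, 0.021, 0.0703]
orientation: [0.792, -0.611, 0.0, -0.0]
wrist_force: [0.7, 0.4, -4.2]
gripper_width: 0.0265
grip_force: 59.8
```

>>> step_arm:
  commands:
    - {"x": 0,"y": 0,"z": 0.0006,"twist": 0,"jaw": 255}
    - {"x": 0,"y": 0,"z": 0,"twist": 0,"jaw": 255}
    - {"x": 0,"y": 0,"z": 0,"twist": 0,"jaw": 255}

```text
time: 11.42
tcp_pos: [0.562, 0.0211, 0.07]
orientation: [0.792, -0.611, 0.0, -0.0]
wrist_force: [0.9, 0.8, 0.9]
gripper_width: 0.0261
grip_force: 60.2
```

>>> step_arm:
  commands:
    - {"x": 0,"y": 0,"z": 0.0007,"twist": 0,"jaw": 255}
    - {"x": 0,"y": 0,"z": 0,"twist": 0,"jaw": 255}
    - {"x": 0,"y": 0,"z": 0,"twist": 0,"jaw": 255}

```text
time: 11.8
tcp_pos: [0.5621, 0.0211, 0.0698]
orientation: [0.792, -0.611, 0.0, -0.0]
wrist_force: [-1.3, 0.3, 11.9]
gripper_width: 0.0263
grip_force: 61.5
```

>>> step_arm:
  commands:
    - {"x": 0,"y": 0,"z": 0,"twist": 0,"jaw": 100}
    - {"x": 0,"y": 0,"z": 0,"twist": 0,"jaw": 50}
    - {"x": 0,"y": 0,"z": 0,"twist": 0,"jaw": 0}
    - {"x": 0,"y": 0,"z": 0,"twist": 0,"jaw": 0}
    - {"x": 0,"y": 0,"z": 0,"twist": 0,"jaw": 0}

```text
time: 12.42
tcp_pos: [0.5616, 0.021, 0.069]
orientation: [0.792, -0.611, -0.0, 0.0]
wrist_force: [0.5, -0.7, -0.7]
gripper_width: 0.0851
grip_force: 0.0
```

>>> step_arm:
  commands:
    - {"x": 0,"y": 0,"z": -0.02,"twist": 0,"jaw": 0}
    - {"x": 0,"y": 0,"z": -0.04,"twist": 0,"jaw": 0}
    - {"x": 0,"y": 0,"z": -0.05,"twist": 0,"jaw": 0}
    - {"x": 0,"y": 0,"z": -0.05,"twist": 0,"jaw": 0}
    - {"x": 0,"y": 0,"z": -0.03,"twist": 0,"jaw": 0}
    - {"x": 0,"y": 0,"z": 0,"twist": 0,"jaw": 0}

```text
time: 13.18
tcp_pos: [0.5627, 0.0211, 0.2613]
orientation: [0.792, -0.611, 0.002, -0.001]
wrist_force: [0.4, 0.9, -0.4]
gripper_width: 0.0855
grip_force: 0.0
```

```bash
python3 - <<'E'
from col import *
s=arm.state();q=s['orientation'];print(s['time'],s['tcp_pos'],q,s['joint_positions'])
im=grab('wrist');save(im,'w5.png');np.savez('w5.npz',**im);P=cloud(im)
np.savez('top5.npz',**grab('top'))
E
```

```text
13.175 [0.5627156  0.02109872 0.26129198] [ 0.79194614 -0.61058766  0.00154735 -0.00127797] [ 3.74850843e-02  3.41870238e-01  1.50189091e-01  1.37510149e+00
 -1.58531155e-05 -1.79049965e+00]
```

View pics/w5.png

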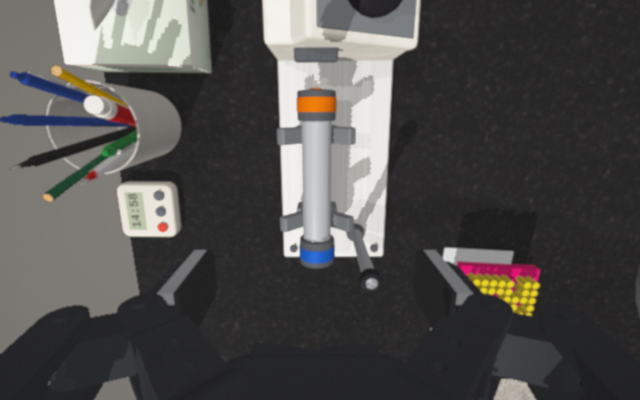

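The picture shows the column back in both saddles: orange ring at (316,104) on the housing side, blue at (316,252). I'll check its pose in numbers while moving to view the knob.

>>> step_arm:
  commands:
    - {"x": 0.03,"y": 0.005,"z": 0,"twist": 0,"jaw": 0}
    - {"x": 0.04,"y": 0.005,"z": 0,"twist": 0,"jaw": 0}
    - {"x": 0.03,"y": 0.005,"z": 0,"twist": 0,"jaw": 0}
    - {"x": 0,"y": 0,"z": 0,"twist": 0,"jaw": 0}
    - {"x": 0,"y": 0,"z": 0,"twist": 0,"jaw": 0}

```text
time: 13.9
tcp_pos: [0.5722, -0.0791, 0.2581]
orientation: [0.792, -0.611, -0.001, 0.0]
wrist_force: [-0.6, 0.0, 0.2]
gripper_width: 0.0853
grip_force: 0.0
```

```bash
cat > fr.py <<'E'
from col import *
a=np.radians(15);u=np.array([np.cos(a),np.sin(a)]);v=np.array([-np.sin(a),np.cos(a)]);cm=np.array([.5612,.0210])
def loc(P): d=P[...,:2]-cm;return np.stack([d@u,d@v,P[...,2]],-1)
E
python3 - <<'E'
from fr import *
im=dict(np.load('w5.npz'));L=loc(cloud(im))
for b in np.arange(-.08,.09,.02):
    w=(abs(L[...,0])<.02)&(abs(L[...,1]-b)<.005)&(L[...,2]>.07)&(L[...,2]<.09);print(round(b,2),L[w][:,0].mean().round(4),L[w][:,2].max().round(4))
e=ends(im,.08,(60,290,280,360));print({k:loc(x[2][None])[0].round(4) for k,x in e.items()})
s=arm.state();print(s['tcp_pos'])
im=grab('wrist');save(im,'w6.png');np.savez('w6.npz',**im)
L=loc(cloud(im));hsv=cv2.cvtColor(im['pixels'],cv2.COLOR_RGB2HSV)
m=(L[...,1]<-.12)&(L[...,1]>-.2)&(abs(L[...,0])<.07)&(L[...,2]>.07)&(L[...,2]<.18)
# slope face: points grey dark; fit plane
g=m&(hsv[...,2]>60)&(hsv[...,2]<150)&(hsv[...,1]<60)
X=L[g];
for _ in range(4):
    A=np.c_[X[:,:2],np.ones(len(X))];c=np.linalg.lstsq(A,X[:,2],rcond=None)[0];r=abs(A@c-X[:,2]);X=X[r<max(.002,np.median(r)*2)]
print('face',c,np.degrees(np.arctan(c[:2])),len(X),X.min(0),X.max(0))
n=np.array([-c[0],-c[1],1]);n/=np.linalg.norm(n)
D=(L-np.array([0,0,c[2]]))@n
k=m&(D>.036)&(D<.055);Q=L[k];print('knob top',k.sum(),Q.mean(0),np.median(D[k]),D[k].max())
r=cv2.minAreaRect(np.argwhere(k)[:,::-1].astype(np.float32));print(r)
# in-face coordinates
e1=np.array([1,0,c[0]]);e1/=np.linalg.norm(e1);e2=np.cross(n,e1)
F=np.c_[Q@e1,Q@e2];r=cv2.minAreaRect((F*1000).astype(np.float32));print('face coords rect',r)
C=F.mean(0);ew,ev=np.linalg.eigh(np.cov(F.T));print(np.degrees(np.arctan2(ev[1,1],ev[0,1])))
w=k&(hsv[...,2]>150)&(hsv[...,1]<60);print('white',w.sum(),L[w].mean(0),np.array([L[w].mean(0)@e1,L[w].mean(0)@e2])*1000)
E
```

```text
-0.08 0.0001 0.0826
-0.06 0.0 0.0819
-0.04 0.0 0.078
-0.02 0.0001 0.0785
0.0 0.0003 0.0784
0.02 0.0002 0.0785
0.04 0.0001 0.0781
0.06 0.0001 0.0814
0.08 0.0001 0.0821
{'orange': array([-0.0004, -0.0714,  0.08  ]), 'blue': array([-0.0001,  0.0724,  0.08  ])}
[ 0.57221866 -0.07906566  0.25814008]
face [5.18026788e-01 1.05563357e-04 1.28023543e-01] [2.73853667e+01 6.04833478e-03] 3406 [-0.06465526 -0.19770598  0.09552267] [-0.00089964 -0.12284691  0.12909494]
knob top 1871 [-0.04895655 -0.16061508  0.1499923 ] 0.042384981040589687 0.0454490400777883
((362.5, 116.0), (34.0, 57.0), 90.0)
face coords rect ((22.54448699951172, -160.52670288085938), (21.859533309936523, 44.54905700683594), 88.07485961914062)
177.43130370643576
white 187 [-0.04456342 -0.16057533  0.15408961] [  31.30773849 -160.56058497]
```

View pics/w6.png

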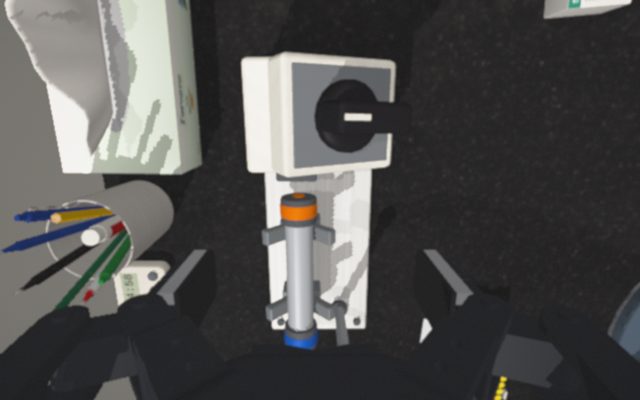

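The wrist view shows the knob foot centred near (347,116), with the white line at (357,117) and the bar running right past (405,117). The column is seated and level. My region clipped the bar's lower end, so I'll refit it.

```bash
python3 - <<'E'
from fr import *
im=dict(np.load('w6.npz'));L=loc(cloud(im));hsv=cv2.cvtColor(im['pixels'],cv2.COLOR_RGB2HSV)
c=np.array([.518,0,.128]);n=np.array([-c[0],0,1]);n/=np.linalg.norm(n);e1=np.array([1,0,c[0]])/np.hypot(1,c[0]);e2=np.cross(n,e1)
D=(L-[0,0,c[2]])@n
m=(L[...,1]<-.11)&(L[...,1]>-.21)&(L[...,0]>-.13)&(L[...,0]<.03)
k=m&(D>.038)&(D<.05);n_,l,st,ce=cv2.connectedComponentsWithStats(k.astype(np.uint8));k=l==1+np.argmax(st[1:,4])
Q=L[k];F=np.c_[Q@e1,Q@e2]*1000;r=cv2.minAreaRect(F.astype(np.float32));print(r,F.min(0),F.max(0))
ew,ev=np.linalg.eigh(np.cov(F.T));print('ang',np.degrees(np.arctan2(ev[1,1],ev[0,1])))
f=m&(D>.006)&(D<.02)&(hsv[...,2]<60);G=np.c_[L[f]@e1,L[f]@e2]*1000;print('foot',f.sum(),np.percentile(G,[1,99],axis=0),np.median(D[f]))
a0=r[0][0]/1000
for d in(.030,.044):
    X=e1*a0+n*(d+c[2]*n[2])+e2*0;X[1]=r[0][1]/1000;W=cm+u*X[0]+v*X[1];print(d,'local',X.round(4),'world',W.round(4),X[2].round(4))
s=arm.state();print(s['tcp_pos'],s['orientation'])
E
```

```text
((13.613916397094727, -160.21707153320312), (21.893592834472656, 61.94874572753906), 88.01283264160156) [ -17.48448301 -171.86891588] [  44.62487142 -148.36626596]
ang 178.02041512399362
foot 1667 [[  -5.35450397 -186.0786405 ]
 [  44.11246    -134.73803652]] 0.011820160912954859
0.03 local [-0.054  -0.1602  0.1338] world [ 0.5505 -0.1477] 0.1338
0.044 local [-0.0604 -0.1602  0.1463] world [ 0.5443 -0.1494] 0.1463
[ 0.57230611 -0.07874001  0.25840139] [ 7.92093802e-01 -6.10399143e-01 -5.14238884e-04  1.75744761e-04]
```

>>> step_arm:
  commands:
    - {"x": 0.0306,"y": 0.0199,"z": 0,"twist": 0,"jaw": 0}
    - {"x": 0.0306,"y": 0.0199,"z": 0,"twist": 0,"jaw": 0}
    - {"x": 0,"y": 0,"z": 0,"twist": 10.2,"jaw": 0}
    - {"x": 0,"y": 0,"z": 0,"twist": 10.2,"jaw": 0}
    - {"x": 0,"y": 0,"z": 0,"twist": 10.2,"jaw": 0}
    - {"x": 0,"y": 0,"z": 0,"twist": 10.2,"jaw": 0}
    - {"x": 0,"y": 0,"z": 0,"twist": 10.2,"jaw": 0}
    - {"x": 0,"y": 0,"z": 0,"twist": 10.2,"jaw": 0}
    - {"x": 0,"y": 0,"z": 0,"twist": 10.2,"jaw": 0}
    - {"x": 0,"y": 0,"z": 0,"twist": 10.2,"jaw": 0}
    - {"x": 0,"y": 0,"z": 0,"twist": 10.2,"jaw": 0}
    - {"x": 0,"y": 0,"z": 0,"twist": 0,"jaw": 0}
  squeeze: 40

```text
time: 15.45
tcp_pos: [0.5497, -0.1479, 0.2589]
orientation: [-0.114, 0.994, 0.0, -0.0]
wrist_force: [0.1, -0.6, -0.5]
gripper_width: 0.0853
grip_force: 0.0
```

```bash
python3 - <<'E'
from fr import *
from scipy.spatial.transform import Rotation as R
s=arm.state();M=R.from_quat(s['orientation']).as_matrix();d=np.array([.5494,-.148,.155])-s['tcp_pos'];print(s['time'],s['tcp_pos'],'tool delta',(M.T@d).round(4),'y yaw',np.degrees(np.arctan2(M[1,1],M[0,1])),s['joint_positions'])
E
```

```text
15.45 [ 0.54969658 -0.14790705  0.25887172] tool delta [ 0.0003 -0.      0.1039] y yaw 103.05091454912804 [-2.62905414e-01  3.59283637e-01  1.68831364e-01  1.38056613e+00
  1.18060944e-04 -4.90686871e-01]
```

>>> step_arm:
  commands:
    - {"x": 0,"y": 0,"z": 0.03,"twist": 0,"jaw": 0}
    - {"x": 0,"y": 0,"z": 0.03,"twist": 0,"jaw": 0}
    - {"x": 0,"y": 0,"z": 0.025,"twist": 0,"jaw": 0}
    - {"x": 0,"y": 0,"z": 0.014,"twist": 0,"jaw": 0}
    - {"x": 0,"y": 0,"z": 0.005,"twist": 0,"jaw": 0}
    - {"x": 0,"y": 0,"z": 0,"twist": 0,"jaw": 100}
    - {"x": 0,"y": 0,"z": 0,"twist": 0,"jaw": 160}
    - {"x": 0,"y": 0,"z": 0,"twist": 0,"jaw": 255}
    - {"x": 0,"y": 0,"z": 0,"twist": 0,"jaw": 255}
    - {"x": 0,"y": 0,"z": 0,"twist": 0,"jaw": 255}
    - {"x": 0,"y": 0,"z": 0,"twist": 0,"jaw": 255}

```text
time: 16.82
tcp_pos: [0.5498, -0.1484, 0.1557]
orientation: [-0.113, 0.994, 0.0, 0.0]
wrist_force: [-3.1, 3.6, 6.8]
gripper_width: 0.0215
grip_force: 40.4
```

>>> step_arm:
  commands:
    - {"x": 0,"y": 0,"z": 0,"twist": 4,"jaw": 255}
    - {"x": 0,"y": 0,"z": 0,"twist": 5,"jaw": 255}
    - {"x": 0,"y": 0,"z": 0,"twist": 5,"jaw": 255}
    - {"x": 0,"y": 0,"z": 0,"twist": 5,"jaw": 255}
    - {"x": 0,"y": 0,"z": 0,"twist": 5,"jaw": 255}
    - {"x": 0,"y": 0,"z": 0,"twist": 5,"jaw": 255}

```text
time: 17.58
tcp_pos: [0.5492, -0.1482, 0.1568]
orientation: [0.141, 0.99, 0.001, 0.0]
wrist_force: [-14.6, 4.9, 28.8]
gripper_width: 0.0213
grip_force: 87.5
```

>>> step_arm:
  commands:
    - {"x": 0,"y": 0,"z": 0,"twist": 0,"jaw": 255}
    - {"x": 0,"y": 0,"z": 0,"twist": 0,"jaw": 255}
  squeeze: 25

```text
time: 17.82
tcp_pos: [0.5492, -0.1482, 0.1568]
orientation: [0.139, 0.99, 0.001, 0.0]
wrist_force: [-14.9, 3.8, 28.4]
gripper_width: 0.0209
grip_force: 86.7
```

```bash
python3 - <<'E'
from fr import *
s=arm.state();print(s['time'],s['ft_torque'],s['grip_force'],s['wrist_force'])
im=grab('top');np.savez('top7.npz',**im)
c=im['pixels'][140:220,300:400];cv2.imwrite('pics/t7.png',cv2.resize(c[...,::-1],(500,400),interpolation=cv2.INTER_CUBIC))
E
```

```text
17.825 [2.46578176 2.85184257 0.79268104] 86.66809234768152 [-14.88305203   3.77519531  28.43505397]
```

>>> step_arm:
  commands:
    - {"x": 0,"y": 0,"z": 0,"twist": 0,"jaw": 185}
    - {"x": 0,"y": 0,"z": 0,"twist": 0,"jaw": 185}

```text
time: 18.12
tcp_pos: [0.5495, -0.1486, 0.1565]
orientation: [0.14, 0.99, 0.0, 0.0]
wrist_force: [-9.3, 3.2, 20.6]
gripper_width: 0.0236
grip_force: 30.1
```

>>> step_arm:
  commands:
    - {"x": 0,"y": 0,"z": 0,"twist": 5,"jaw": 181}
    - {"x": 0,"y": 0,"z": 0,"twist": 5,"jaw": 179}
    - {"x": 0,"y": 0,"z": 0,"twist": 5,"jaw": 177}
    - {"x": 0,"y": 0,"z": 0,"twist": 5,"jaw": 176}
  squeeze: 40

```text
time: 18.62
tcp_pos: [0.55, -0.1485, 0.1557]
orientation: [0.311, 0.95, 0.0, 0.0]
wrist_force: [-1.7, 2.8, 9.6]
gripper_width: 0.0262
grip_force: 12.7
```

```bash
python3 - <<'E'
from bench import arm
s=arm.state();print(s['time'],s['ft_torque'],s['grip_force'],s['wrist_force'],s['joint_positions'])
E
```

```text
18.625 [0.82267259 0.41716109 0.26237235] 12.745487162464997 [-1.71506771  2.77305631  9.64517165] [-2.64180507e-01  3.91029227e-01 -4.72991520e-02  1.13152776e+00
  7.26173617e-04  3.67730961e-01]
```

>>> step_arm:
  commands:
    - {"x": 0,"y": 0,"z": 0,"twist": 5,"jaw": 176}
    - {"x": 0,"y": 0,"z": 0,"twist": 5,"jaw": 175}
    - {"x": 0,"y": 0,"z": 0,"twist": 5,"jaw": 174}
    - {"x": 0,"y": 0,"z": 0,"twist": 5,"jaw": 174}

```text
time: 19.12
tcp_pos: [0.55, -0.1485, 0.1557]
orientation: [0.471, 0.882, 0.0, 0.0]
wrist_force: [-1.1, 3.0, 6.8]
gripper_width: 0.0274
grip_force: 19.1
```

```bash
python3 - <<'E'
from fr import *
s=arm.state();print(s['time'],s['ft_torque'],s['grip_force'],s['wrist_force'],s['joint_positions'][5])
im=grab('wrist');save(im,'w8.png')
E
```

```text
19.125 [0.82788686 0.14885176 0.39111876] 19.06094420934096 [-1.11877114  2.95664913  6.78819404] 0.716689584037697
```

View pics/w8.png

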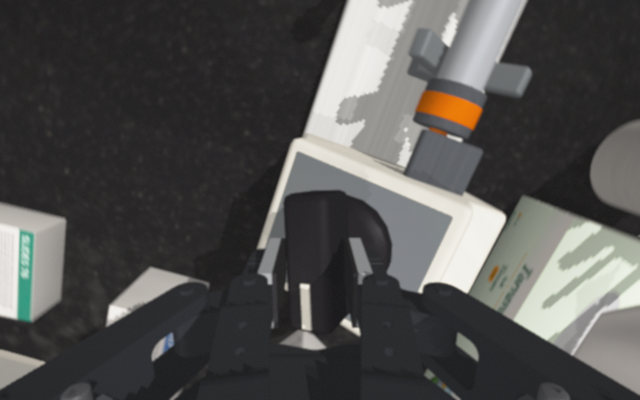

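The knob bar (about (318,260)) is turning with the fingers, and the dark jaw at (445,160) is reaching over the orange fitting. I'll carry on.

>>> step_arm:
  commands:
    - {"x": 0,"y": 0,"z": 0,"twist": 5,"jaw": 174}
    - {"x": 0,"y": 0,"z": 0,"twist": 5,"jaw": 173}
    - {"x": 0,"y": 0,"z": 0,"twist": 5,"jaw": 173}
    - {"x": 0,"y": 0,"z": 0,"twist": 5,"jaw": 173}
    - {"x": 0,"y": 0,"z": 0,"twist": 5,"jaw": 173}

```text
time: 19.8
tcp_pos: [0.5499, -0.149, 0.156]
orientation: [0.651, 0.759, 0.0, 0.001]
wrist_force: [-4.3, -1.1, 11.0]
gripper_width: 0.0274
grip_force: 20.0
```

>>> step_arm:
  commands:
    - {"x": 0,"y": 0,"z": 0,"twist": 5,"jaw": 173}
    - {"x": 0,"y": 0,"z": 0,"twist": 5,"jaw": 174}
    - {"x": 0,"y": 0,"z": 0,"twist": 5,"jaw": 174}
    - {"x": 0,"y": 0,"z": 0,"twist": 5,"jaw": 174}

```text
time: 20.3
tcp_pos: [0.5493, -0.1493, 0.1559]
orientation: [0.773, 0.634, -0.0, 0.0]
wrist_force: [-8.3, -2.8, 10.6]
gripper_width: 0.0276
grip_force: 12.5
```

```bash
python3 - <<'E'
from bench import arm
s=arm.state();print(s['time'],s['ft_torque'],s['grip_force'],s['wrist_force'],s['joint_positions'])
E
```

```text
20.3 [-0.46692215  1.66242871  0.24904966] 12.542261956259608 [-8.34319239 -2.84467412 10.62452208] [-2.64803650e-01  3.90668171e-01 -4.74496849e-02  1.13233108e+00
 -1.13715646e-03  1.50214213e+00]
```

>>> step_arm:
  commands:
    - {"x": 0,"y": 0,"z": 0,"twist": 4,"jaw": 175}
    - {"x": 0,"y": 0,"z": 0,"twist": 4,"jaw": 175}
    - {"x": 0,"y": 0,"z": 0,"twist": 4,"jaw": 176}
    - {"x": 0,"y": 0,"z": 0,"twist": 0,"jaw": 176}

```text
time: 20.8
tcp_pos: [0.5492, -0.1492, 0.1555]
orientation: [0.835, 0.551, -0.0, 0.0]
wrist_force: [-6.5, -2.6, 8.6]
gripper_width: 0.0265
grip_force: 9.2
```

```bash
python3 - <<'E'
from bench import arm
s=arm.state();print(s['time'],s['ft_torque'],s['grip_force'],s['wrist_force'],s['joint_positions'][5])
E
```

```text
20.8 [-0.38938704  1.31013063  0.13293681] 9.239977884572 [-6.47190103 -2.6193481   8.59108748] 1.7099433640527135
```

>>> step_arm:
  commands:
    - {"x": 0,"y": 0,"z": 0,"twist": 3,"jaw": 176}
    - {"x": 0,"y": 0,"z": 0,"twist": 3,"jaw": 176}
    - {"x": 0,"y": 0,"z": 0,"twist": 0,"jaw": 176}

```text
time: 21.18
tcp_pos: [0.5487, -0.1494, 0.1555]
orientation: [0.862, 0.507, -0.001, 0.0]
wrist_force: [-10.6, -4.6, 8.5]
gripper_width: 0.0267
grip_force: 16.0
```

```bash
python3 - <<'E'
from bench import arm
s=arm.state();print(s['time'],s['ft_torque'],s['grip_force'],s['wrist_force'],s['joint_positions'][5])
E
```

```text
21.175 [-0.90159333  2.11843276  0.45139767] 15.984952646540478 [-10.63551298  -4.64204159   8.48867659] 1.8140963203439378
```

>>> step_arm:
  commands:
    - {"x": 0,"y": 0,"z": 0,"twist": -2,"jaw": 160}
    - {"x": 0,"y": 0,"z": 0,"twist": 0,"jaw": 140}
    - {"x": 0,"y": 0,"z": 0,"twist": 0,"jaw": 140}
    - {"x": 0,"y": 0,"z": -0.015,"twist": 0,"jaw": 140}
    - {"x": 0,"y": 0,"z": -0.03,"twist": 0,"jaw": 140}
    - {"x": 0,"y": 0,"z": -0.04,"twist": 0,"jaw": 100}
    - {"x": 0,"y": 0,"z": -0.03,"twist": 0,"jaw": 50}
    - {"x": -0.04,"y": 0,"z": 0,"twist": 0,"jaw": 0}
    - {"x": -0.05,"y": 0,"z": 0,"twist": 0,"jaw": 0}
    - {"x": 0,"y": 0,"z": 0,"twist": 0,"jaw": 0}

```text
time: 22.42
tcp_pos: [0.5076, -0.2313, 0.2712]
orientation: [0.854, 0.521, 0.0, 0.001]
wrist_force: [-0.2, 0.3, -0.2]
gripper_width: 0.0851
grip_force: 0.0
```

```bash
python3 - <<'E'
from fr import *
s=arm.state();print(s['time'],s['tcp_pos'],s['wrist_force'])
im=grab('wrist');save(im,'w9.png');np.savez('w9.npz',**im);L=loc(cloud(im));hsv=cv2.cvtColor(im['pixels'],cv2.COLOR_RGB2HSV)
c=np.array([.518,0,.128]);n=np.array([-c[0],0,1]);n/=np.linalg.norm(n);e1=np.array([1,0,c[0]])/np.hypot(1,c[0]);e2=np.cross(n,e1)
D=(L-[0,0,c[2]])@n
k=(L[...,1]<-.11)&(L[...,1]>-.21)&(L[...,0]>-.13)&(L[...,0]<.03)&(D>.038)&(D<.05)&(L[...,2]<.18)
Q=L[k];F=np.c_[Q@e1,Q@e2]*1000;print(k.sum(),cv2.minAreaRect(F.astype(np.float32)))
w=k&(hsv[...,2]>150)&(hsv[...,1]<60);print('white',w.sum(),L[w]@e1 .mean() if 0 else (np.c_[L[w]@e1,L[w]@e2]*1000).mean(0))
for b in np.arange(-.08,.09,.02):
    q=(abs(L[...,0])<.02)&(abs(L[...,1]-b)<.005)&(L[...,2]>.07)&(L[...,2]<.09)
    if q.sum()>5:print(round(b,2),L[q][:,0].mean().round(4),L[q][:,2].max().round(4))
E
```

```text
22.425 [ 0.50758162 -0.23125822  0.27123646] [-0.23678366  0.26108736 -0.19582656]
2685 ((13.533435821533203, -160.18310546875), (61.57627487182617, 21.74679183959961), 51.00312042236328)
white 176 [   1.84358443 -173.70898089]
```

View pics/w9.png

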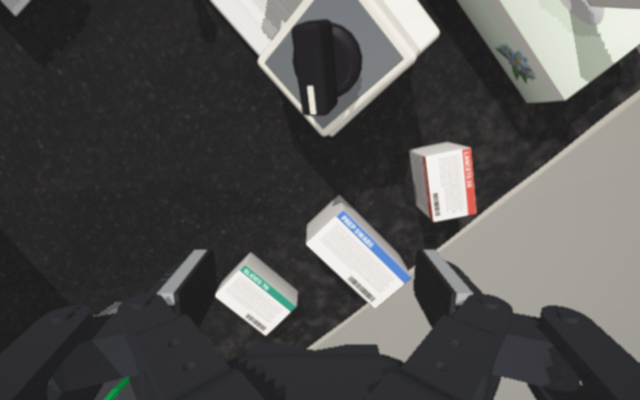

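The knob bar at (318,70), with its white line at (311,100), measures about 129° (2.25 rad), which is the stop, and it stays there with the gripper clear. The boxes stand where they were. One check of the column, then I hand in.

```bash
python3 - <<'E'
from col import *
for f in (dict(np.load('top5.npz')),grab('top')):
    e=ends(f,.08,(150,230,240,330));print({k:(x[2].round(4),x[1][4]) for k,x in e.items()})
E
```

```text
Traceback (most recent call last):
  File "col.py", line 12, in ends
    k=1+np.argmax(st[1:,4]);out[c]=(ce[k],st[k],ray(im,ce[k],zax))
        ~~~~~~~~~^^^^^^^^^^
ValueError: attempt to get argmax of an empty sequence
```

```bash
python3 - <<'E'
from fr import *
im=grab('top');L=loc(cloud(im))
e=ends(im,.08,(150,230,240,330));print({k:(loc(x[2][None])[0].round(4),x[1][4]) for k,x in e.items()})
for b in np.arange(-.06,.09,.02):
    q=(abs(L[...,0])<.02)&(abs(L[...,1]-b)<.006)&(L[...,2]>.065)&(L[...,2]<.09)
    if q.sum()>5:print(round(b,2),L[q][:,0].mean().round(4),L[q][:,2].max().round(4))
E
```

```text
{'orange': (array([-0.0038, -0.0681,  0.08  ]), np.int32(24)), 'blue': (array([-0.0018,  0.0734,  0.08  ]), np.int32(49))}
-0.06 0.0003 0.0841
-0.04 -0.0003 0.0806
-0.02 0.0005 0.0803
0.0 0.001 0.079
0.02 0.0001 0.0803
0.04 0.0001 0.0812
0.06 0.0001 0.0829
0.08 -0.0006 0.0827
```

```bash
python3 -c "
from bench import arm
print(arm.job_done())"
```

```text
the job is handed in; nothing more can be done
None
```

The column is turned end for end and lies level in both saddles with its orange end towards the knob; the knob is past its detent at the end stop (about 2.25 rad) and stayed there when released, and the job was handed in at about 22.5 s with the gripper clear and no box touched.

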